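# Load the spring lift from the gate

### The arm

A 6-joint arm with a two-finger parallel gripper is mounted at the origin on the work surface. World frame = base frame: x ahead of the robot, y to its left, z up, the work surface at z = 0. Lengths are in mm, angles in rad, forces in N, time in s.
With the tool pointing down it reaches from about 275 to 750 mm from the base axis. Payload 10.2 kg.
Tool frame: the origin (TCP) lies between the finger pads; the fingertips stand 17 mm ahead of it and the grasp point (between the pads) lies 2 mm behind it; z points along the fingers, y is the line along which they close (so a half turn about z gives the same grasp; the last joint's range is limited). The gripper opens to 85 mm and grips with 20 to 120 N. Pads are 22 mm wide; open, the fingers measure 114 mm over their backs; the gripper's body (76 mm by 85 mm) begins 54 mm behind the grasp point. The pads swing forward as they close: fully open they stand 13 mm farther back than shut.
Start: joints at [0.903, 0.313, 1.498, -0, 1.331, -0.223], TCP at [225.909, 473.916, 226.494] pointing down, gripper open.
Joint ranges: [-2.94, 2.94], [-0.97, 2.17], [0.19, 2.56], [-1.23, 4.37], [0.02, 3.11], [-2.88, 2.88]. Speed limits (rad/s): [2.39, 2.39, 3.01, 3.14, 3.14, 3.14].

### API

Orientations are given as a unit quaternion [w, x, y, z].
In Python, from rig import * gives the robot as it stands.
- The arm moves only by the tool step_arm, never from a script. Its argument "commands" is text: rows parted by semicolons, each of 7 numbers parted by spaces: the opening, from 0 (shut) to 1 (fully open), then the shift along the tool's x, y, z in cm, then the turn, a rotation vector about the tool's x, y, z in rad. In form: hand x y z rx ry rz; .... A call has 1 to 20 rows; each row is the pose to reach, as a shift and turn from the pose commanded when the call began, along the tool's axes at that moment; what a row does not reach only later rows make up. A row lasts 1/12 s, in which the tool goes at most 41.7 mm and 7.16 degrees, less where a joint would pass 70% of its speed; a pose out of reach is approached as far as the arm can. A call with a gripper value outside its range is refused whole. The fingers move at their own pace and stop on an object; "newtons" is the grip in N (left out, the last holds). Time passes only in rows, so rows that repeat a pose let the fingers close. It gives the time, the measured TCP pose, the force, the opening and the grip force at its end, in the units of the state.
- sense(): the state, without advancing time (a new reading comes with each control period).
- capture(name): name is "scene" or "top"; returns the picture (400x640x3 uint8, red, green, blue); there is no depth.
- camera_model(name): a dict with "mtx" (3x3 intrinsics, pixels), "eye" and "rotation" of the camera in the world. Camera axes: x right, y down, z forward; pixel columns grow to the right and rows downward; lengths in mm; the calibration is good to about 2 mm. A picture is of the moment at which its call begins. camera_model takes no time and is no camera call.
- finish_job(): hands the job in; it is judged then, once.
Trained networks look in the newest picture that a camera, given by its name, has taken for a name from the list of things; names that differ only in an ending like _2 or _b are one class to them, and where a whole thing is asked for, a point or a joint stands for the part that bears it (a point fixed in the world has none). Each returns a list of dicts, best first, with "score" (0 to 1); they miss things now and then, are a little off and sometimes report something else, mostly with a low value. They report only what shows in the picture. A call takes as long as a camera call. They do not tell look-alikes from the thing itself.
- search_frame(camera, label): "rect" ([centre column, centre row, width, height] in pixels, round what is visible of it).
- trace(camera, label): "mask" (400x640 bool, what is visible of it) and "rect" ([centre column, centre row, width, height] in pixels, round what is visible of it).
- spot_point(camera, label): "xy" ([column, row] in pixels: a listed point, or the origin of a listed thing).
The state is a dict: "time_s": time; "joints": joint angles; "dq": joint speeds; "tau": joint torques, N m; "eef_pos": TCP position; "ee_rot": TCP orientation; "force": force on the tool from outside, world axes, zero at the start; "wrist_torque": the same for the moment, N m; "grip_width": opening from 0.0 (shut) to 1.0 (fully open); "grip_force": force on a finger pad.
Only numpy, scipy, OpenCV 4.12 (cv2) and the standard library are available. Lean on these libraries where they do the work, as an engineer would, in place of code of your own. Each camera call takes 0.05 s, during which the arm holds its last target. There are 200 camera calls.

### The job

Move the four radio parts waiting on the carriers at the conveyor gate onto the spring lift tray, one part to a bay, starting with the part at the gate and working back along the row in turn: the part at the gate goes in the bay next to the upright post, the next one in the next bay, and so on, so that the row is reversed from left to right. Set each part flat in the middle of its bay, right way up and with its long side along the length of the tray as it lay on the conveyor, and leave all four resting there, released.

Things in the scene. Friction and masses are not known exactly. Their poses are not given: they have to be found in the camera images.
- radio_front: loose blue plastic front of a miniature radio lying face up, with a slotted grille and a white dial: 44 (x) x 60 (y) x 15 mm high, about 50 g; grip it across its 44 mm. Starts within 5 mm of the middle of its carrier, turned by up to 0.15 rad. Origin at the centre of its underside, z up.
- capacitor_block: loose orange ceramic capacitor block: 26 (x) x 40 (y) x 30 mm high, two small steel tabs rise 6 mm more from its top; about 110 g; grip it across its 26 mm. Starts within 5 mm of the middle of its carrier, turned by up to 0.15 rad. Origin at the centre of its underside, z up.
- knob_cap: loose chrome knob cap, a round disc 36 mm in diameter (tapering to 30 mm in its upper 6 mm) and 24 mm high, about 70 g; grip it across its diameter. Starts within 5 mm of the middle of its carrier, turned by up to 0.15 rad. Origin at the centre of its underside, z up.
- ferrite_bar: loose black ferrite bar lying flat: 16 (x) x 60 (y) x 16 mm high, about 75 g; grip it across its 16 mm. Starts within 5 mm of the middle of its carrier, turned by up to 0.15 rad. Origin at the centre of its underside, z up.
- carrier_radio_front: fixed plain grey carrier plate on the belt, 72 (x) x 74 (y) x 11 mm; the radio front starts on it. Origin at the centre of its underside, flat top 11 mm above, axes parallel to the conveyor's. The four look alike, are known by what starts on them, and show the starting order even when empty
- carrier_capacitor_block: fixed plain grey carrier plate on the belt, 72 (x) x 74 (y) x 11 mm; the capacitor block starts on it. Origin at the centre of its underside, flat top 11 mm above, axes parallel to the conveyor's. The four look alike, are known by what starts on them, and show the starting order even when empty
- carrier_knob_cap: fixed plain grey carrier plate on the belt, 72 (x) x 74 (y) x 11 mm; the knob cap starts on it. Origin at the centre of its underside, flat top 11 mm above, axes parallel to the conveyor's. The four look alike, are known by what starts on them, and show the starting order even when empty
- carrier_ferrite_bar: fixed plain grey carrier plate on the belt, 72 (x) x 74 (y) x 11 mm; the ferrite bar starts on it. Origin at the centre of its underside, flat top 11 mm above, axes parallel to the conveyor's. The four look alike, are known by what starts on them, and show the starting order even when empty
- conveyor: fixed aluminium conveyor shelf along its y axis, 104 mm wide; origin on the table under the middle of the carrier row; carrier centres at y = -123, -41, 41, 123 mm, x = 0; their tops 60 mm, belt and rails 50 mm above the table. Closed steel gate across its -y end at y = -176 mm, top at 102 mm. From y = 200 mm on, a white coil former and a black case ride on the belt and stay there
- tray: aluminium tray of the spring lift, 108 (x) x 332 (y) mm; origin mid top surface. Ribs 4 mm high part it into 4 bays 79 mm wide, centres y = -123, -41, 41, 123 mm, x = 0. Fixed post 50 x 14 mm beyond its +y end (y = 190 mm, top 128 mm over the table). Sinks straight down on a damped spring, 0.15 N/mm, 34 mm travel: top 83 mm over the table when empty, some 3 to 9 mm lower per part
Things that resemble listed ones, but are neither listed nor needed, are in the scene too. Of the things like the ferrite_bar, leave any that is pink; of the rest the smaller one is meant.

How it is judged:
By the outcome, as a careful person would: the job done as asked, in the order asked, and still so for the second after the job is handed in, with the robot touching nothing.
It also fails if it takes over 96 s, if anything falls off the work surface, if the arm or the gripper's body presses on something with over 40 N, if the wrist force passes 120 N, or if a joint passes its speed limit or range.

## Working session

There is one attempt and no reset: what is moved stays moved. The work goes in short steps, Python scripts to look and compute and a tool call to move; the robot and the scene stay as the last step left them, time stands still between calls to the robot, and variables do not carry over. Pictures are saved under pics/ and viewed, at most 14 in all, crops included, and the job is handed in when it is done.

Besides the shell and the picture viewer there is one more tool, called by a JSON object that holds its "fn" and its "kwargs". step_arm: Moves the arm, as the interface text tells. Its arguments: {"type":"object","properties":{"commands":{"type":"string"},"newtons":{"type":"number"}},"required":["commands"]}

```bash
ls; mkdir -p pics
python3 - <<'E'
from rig import *
import cv2
for c in ("scene","top"):
    im=capture(c); cv2.imwrite(f"pics/{c}0.png",im[:,:,::-1])
    print(c,camera_model(c))
print(sense())
E
```

```text
pics
scene {'mtx': array([[485.0663815 ,   0.        , 317.12106383],
       [  0.        , 485.0663815 , 195.51537236],
       [  0.        ,   0.        ,   1.        ]]), 'eye': array([ 942.11311851, -403.61218931,  711.84019302]), 'rotation': array([-0.34120932,  0.89267674,  0.27604696, -0.10248177])}
top {'mtx': array([[427.44482291,   0.        , 314.76481051],
       [  0.        , 427.44482291, 193.41029631],
       [  0.        ,   0.        ,   1.        ]]), 'eye': array([494.79274779,  61.42153674, 975.90386556]), 'rotation': array([-0.05538389,  0.71180675, -0.69931483,  0.03496475])}
{'time_s': 0.1, 'joints': array([ 9.02593207e-01,  3.13385193e-01,  1.49836785e+00,  3.34698130e-06,
        1.33100031e+00, -2.23429173e-01]), 'dq': array([-0.00033227, -0.0024693 , -0.00044722, -0.00130555,  0.00106376,
       -0.00108279]), 'tau': array([ 3.00334090e-03, -4.12901509e+01, -2.60141838e+01, -1.72582295e-04,
        3.05559333e-03, -3.03758588e-05]), 'eef_pos': array([225.75609365, 473.71867722, 225.99430004]), 'ee_rot': array([-2.51710373e-04,  2.20558792e-01,  9.75373509e-01, -5.22925591e-04]), 'force': array([-0.02753267,  0.70983335, -0.40686482]), 'wrist_torque': array([0.02144296, 0.0087659 , 0.05277669]), 'grip_force': 0.0, 'grip_width': 1.0028115709033936}
```

View pics/scene0.png

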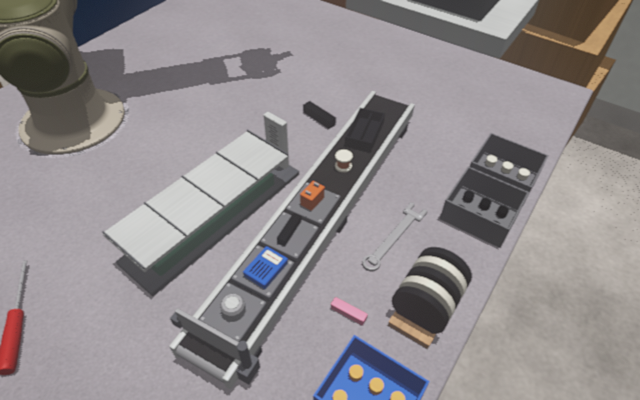

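View pics/top0.png

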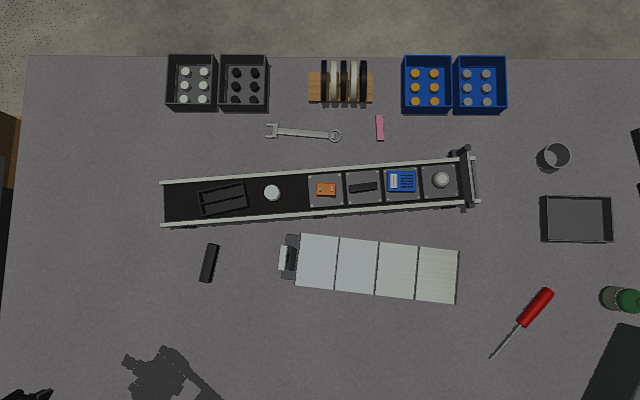

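The scene view shows the order from the gate: knob (232,303), radio front (266,266), ferrite (293,230), capacitor (313,195). The tray is on the left, with its post at (275,132).

Things that could be taken for the ferrite bar, in the top view:
- the black bar on its carrier (362,188)
- a larger black bar on the table (209,263)
- the pink bar (380,128)

The description picks the smaller black one on the carrier. Next I'll fit the poses from the network masks.

```bash
cat > h.py <<'E'
from rig import *
import numpy as np, cv2
from scipy.optimize import minimize
from scipy.spatial.transform import Rotation as R
CM={c:camera_model(c) for c in("scene","top")}
def rot(c): return R.from_quat(np.roll(CM[c]["rotation"],-1)).as_matrix()
def proj(c,P):
    q=(np.atleast_2d(P)-CM[c]["eye"])@rot(c); q=q@CM[c]["mtx"].T; return q[:,:2]/q[:,2:]
def onplane(c,uv,z):
    d=rot(c)@np.linalg.inv(CM[c]["mtx"])@np.r_[uv,1]; e=CM[c]["eye"]; return e+d*(z-e[2])/d[2]
def box(x,y,h): return np.array([[a*x/2,b*y/2,c*h] for a in(-1,1) for b in(-1,1) for c in(0,1)])
t=np.arange(0,6.28,.3)
SH={"radio_front":box(44,60,15),"capacitor_block":np.vstack([box(26,40,30)]),"ferrite_bar":box(16,60,16),
"knob_cap":np.vstack([np.c_[r*np.cos(t),r*np.sin(t),0*t+z] for r,z in((18,0),(18,18),(15,24))])}
def world(p,P,z): 
    c,s=np.cos(p[2]),np.sin(p[2]); return np.c_[p[0]+c*P[:,0]-s*P[:,1],p[1]+s*P[:,0]+c*P[:,1],z+P[:,2]]
def hullmask(c,W):
    m=np.zeros((400*4,640*4),np.uint8); h=cv2.convexHull(((proj(c,W)+.5)*4*16).astype(np.int32))
    cv2.fillConvexPoly(m,h,255,shift=4); return cv2.resize(m,(640,400),interpolation=cv2.INTER_AREA)/255.
def fit(P,z,masks,p0,free=3):
    def f(q):
        p=[q[0],q[1],q[2]/50 if free==3 else p0[2]]
        return sum(1-np.minimum(m,h).sum()/np.maximum(m,h).sum() for c,m in masks.items() for h in[hullmask(c,world(p,P,z))])
    q0=np.array([p0[0],p0[1],p0[2]*50]); S=np.vstack([q0,q0+[6,0,0],q0+[0,6,0],q0+[0,0,5]])
    r=minimize(f,q0,method="Nelder-Mead",options=dict(initial_simplex=S,xatol=.05,fatol=1e-4))
    return np.r_[r.x[:2],r.x[2]/50 if free==3 else p0[2]],r.fun
E
cat > a.py <<'E'
from h import *
capture("top");capture("scene")
M={}
for n in ["tray","conveyor"]+list(SH):
    for c in("top","scene"):
        for k,d in enumerate(trace(c,n)):
            print(n,c,round(d["score"],2),np.round(d["rect"]))
            M[f"{n}|{c}|{k}"]=d["mask"]
np.savez("m.npz",**M)
for n in ("conveyor","tray","carrier_knob_cap"):
    for c in("top","scene"):
        for d in spot_point(c,n): print(n,c,round(d["score"],2),d["xy"],onplane(c,d["xy"],{"conveyor":0,"tray":83}.get(n,49)))
E
python3 a.py
```

```text
tray top 0.87 [378. 270. 168.  69.]
tray scene 0.81 [196. 202. 192. 137.]
tray scene 0.44 [313. 195.  32.  30.]
conveyor top 0.77 [320. 188. 320.  85.]
conveyor scene 0.82 [294. 240. 245. 299.]
radio_front top 0.78 [402. 181.  27.  18.]
radio_front scene 0.69 [267. 267.  48.  44.]
capacitor_block top 0.53 [327. 190.  21.  18.]
capacitor_block scene 0.89 [312. 196.  28.  29.]
ferrite_bar top 0.81 [210. 264.  21.  40.]
ferrite_bar top 0.74 [362. 188.  27.  12.]
ferrite_bar top 0.73 [379. 130.  11.  27.]
ferrite_bar scene 0.79 [318. 115.  36.  30.]
ferrite_bar scene 0.72 [290. 230.  25.  32.]
ferrite_bar scene 0.63 [349. 310.  40.  27.]
knob_cap top 0.53 [442. 179.  24.  18.]
knob_cap top 0.36 [400. 184.  38.  37.]
knob_cap scene 0.83 [233. 307.  24.  28.]
knob_cap scene 0.67 [196. 201. 190. 140.]
conveyor top 0.59 [379.8, 190.8] [628.45403781 -58.27701036   0.        ]
conveyor scene 0.83 [277.2, 272.2] [630.8206669  -61.75173893   0.        ]
tray top 0.71 [375.3, 265.2] [462.68912181 -38.90591502  83.        ]
tray scene 0.71 [201.7, 192.3] [458.99926698 -45.81670321  83.        ]
carrier_knob_cap top 0.92 [439.0, 180.7] [ 645.96343869 -180.68506133   49.        ]
carrier_knob_cap scene 0.97 [234.5, 316.0] [ 646.3793022  -182.73749701   49.        ]
carrier_knob_cap scene 0.32 [285.7, 235.3] [619.25505653 -18.26788448  49.        ]
```

```bash
python3 -c "
import cv2
i=cv2.imread('pics/top0.png')[140:320,150:500]
cv2.imwrite('pics/crop1.png',cv2.resize(i,None,fx=2.28,fy=2.28,interpolation=2))"
```

```text
(no output)
```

View pics/crop1.png

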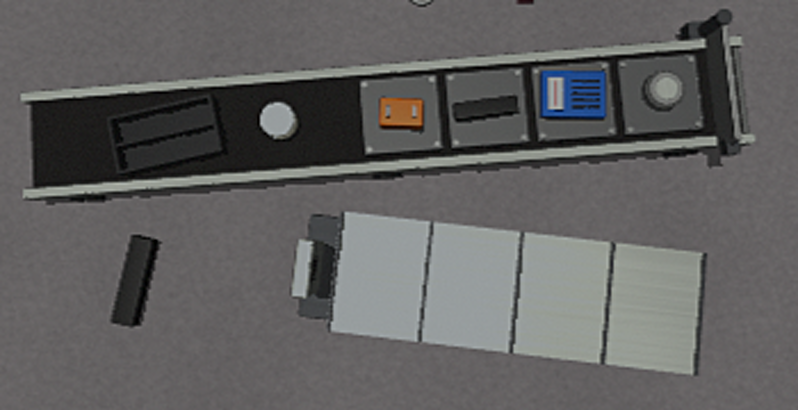

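The crop confirms it: the ferrite on the carrier at crop (486,107) is smaller than the loose bar at (135,280). The order from the gate is knob, radio, ferrite, capacitor, and the post is at the tray's left end.

```bash
cat > b.py <<'E'
from h import *
M=np.load("m.npz"); I={c:cv2.imread(f"pics/{c}0.png") for c in("top","scene")}
H={c:cv2.cvtColor(I[c],cv2.COLOR_BGR2HSV) for c in I}
def near(m): return cv2.dilate(m.astype(np.uint8),np.ones((7,7)))>0
K={"radio_front":0,"capacitor_block":0,"ferrite_bar":1,"knob_cap":0}
G={"radio_front":(628,-105),"capacitor_block":(607,60),"ferrite_bar":(617,-20),"knob_cap":(640,-185)}
for n in SH:
    ms={}
    for c in I:
        m=M[f"{n}|{c}|{K[n]}"]
        if n=="capacitor_block": 
            w=near(m)&(H[c][:,:,1]>110)&((H[c][:,:,0]<20)); m=cv2.morphologyEx(w.astype(np.uint8),cv2.MORPH_CLOSE,np.ones((7,7)))>0
        if n=="radio_front":
            w=near(m)&(H[c][:,:,1]>110)&(abs(H[c][:,:,0].astype(int)-110)<20); m=cv2.morphologyEx(w.astype(np.uint8),cv2.MORPH_CLOSE,np.ones((11,11)))>0
        ms[c]=m.astype(float)
    for u in (ms,{"top":ms["top"]},{"scene":ms["scene"]}):
        print(n,fit(SH[n],60,u,(*G[n],0.09),3 if n!="knob_cap" else 2))
for c in I:
    m=near(M[f"tray|{c}|0"])&(I[c].min(2)>125); m=m.astype(np.uint8)
    m=cv2.morphologyEx(m,cv2.MORPH_CLOSE,np.ones((5,5)));m=cv2.morphologyEx(m,cv2.MORPH_OPEN,np.ones((9,9)))
    cv2.imwrite(f"pics/tm_{c}.png",m*255)
    print("tray",c,fit(box(108,332,0),83,{c:m.astype(float)},(460,-42,-.11)),m.sum())
E
python3 b.py
```

```text
radio_front (array([ 6.40603340e+02, -9.43213624e+01,  1.62547185e-02]), np.float64(0.2320433652058732))
radio_front (array([ 6.40692355e+02, -9.49371941e+01,  1.55058146e-02]), np.float64(0.0505369317831561))
radio_front (array([ 6.37903335e+02, -9.48826194e+01,  3.10566898e-02]), np.float64(0.15227039598630954))
capacitor_block (array([6.18763040e+02, 6.52865384e+01, 1.64328437e-02]), np.float64(0.3028353534039734))
capacitor_block (array([6.19324486e+02, 6.62472574e+01, 8.28087116e-02]), np.float64(0.10346201948846212))
capacitor_block (array([6.16859615e+02, 6.58684908e+01, 1.36074478e-01]), np.float64(0.1823317271720588))
ferrite_bar (array([ 6.25201689e+02, -1.41071971e+01,  1.36995743e-01]), np.float64(0.46706341607264035))
ferrite_bar (array([ 6.26318241e+02, -1.33855389e+01,  1.07986810e-01]), np.float64(0.29679420889348496))
ferrite_bar (array([ 6.24544244e+02, -1.49082461e+01,  1.77125757e-01]), np.float64(0.1454325721710843))
knob_cap (array([ 6.45089858e+02, -1.78253931e+02,  9.00000000e-02]), np.float64(0.23766580226793033))
knob_cap (array([ 6.45646165e+02, -1.77422495e+02,  9.00000000e-02]), np.float64(0.05624654505251514))
knob_cap (array([ 6.43306464e+02, -1.78785950e+02,  9.00000000e-02]), np.float64(0.1162015826738858))
tray top (array([ 4.58355622e+02, -3.68143056e+01, -9.51448902e-02]), np.float64(0.03724403571940482)) 8424
tray scene (array([ 4.52148633e+02, -4.47917641e+01, -9.42470939e-02]), np.float64(0.11090376205430563)) 9810
```

```bash
cat > g.py <<'E'
import sys
from h import *
def go(x,y,z,yaw):
    s=sense(); Q=R.from_quat(np.roll(s["ee_rot"],-1))
    ty=np.array([np.cos(yaw),np.sin(yaw),0]); tz=np.array([0,0,-1.]); T=R.from_matrix(np.c_[np.cross(ty,tz),ty,tz])
    print(np.round(Q.inv().apply(np.array([x,y,z])-s["eef_pos"])/10,2),np.round((Q.inv()*T).as_rotvec(),3))
if __name__=="__main__":
    for a in sys.argv[1:]: go(*map(float,a.split(",")))
E
python3 g.py 644.7,-178,200,0.1
```

```text
[-65.85 -40.83   2.65] [-0.    -0.     1.026]
```

{"fn": "step_arm", "kwargs": {"commands": "0.8 -8 -5 0.3 0 0 0.12; 0.8 -16 -10 0.6 0 0 0.25; 0.8 -24 -15 1 0 0 0.37; 0.8 -32 -20 1.3 0 0 0.5; 0.8 -40 -25 1.6 0 0 0.62; 0.8 -48 -30 2 0 0 0.75; 0.8 -56 -35 2.3 0 0 0.87; 0.8 -62 -38.5 2.6 0 0 0.97; 0.8 -65.85 -40.85 2.65 0 0 1.026; 0.8 -65.85 -40.85 2.65 0 0 1.026; 0.8 -65.85 -40.85 2.65 0 0 1.026; 0.8 -65.85 -40.85 2.65 0 0 1.026; 0.8 -65.85 -40.85 2.65 0 0 1.026; 0.8 -65.85 -40.85 2.65 0 0 1.026; 0.8 -65.85 -40.85 2.65 0 0 1.026; 0.8 -65.85 -40.85 2.65 0 0 1.026; 0.8 -65.85 -40.85 2.65 0 0 1.026; 0.8 -65.85 -40.85 2.65 0 0 1.026; 0.8 -65.85 -40.85 2.65 0 0 1.026; 0.8 -65.85 -40.85 2.65 0 0 1.026", "newtons": 30}}

```text
time_s: 2.77
eef_pos: [645.5, -182.7, 198.1]
ee_rot: [-0.0, 0.672, 0.74, -0.0]
force: [-0.5, 0.7, -1.0]
grip_width: 0.799
grip_force: 0.0
```

```bash
python3 g.py 644.7,-178,200,0.1 644.7,-178,77.5,0.1; python3 -c "
from h import *
s=sense();print(s['time_s'],s['eef_pos'],s['joints'],s['grip_width'])
for c in ('scene',):
    cv2.imwrite(f'pics/{c}1.png',capture(c)[150:400,120:440,::-1])"
```

```text
[ 0.47 -0.03 -0.19] [-0.001  0.    -0.004]
[ 0.47 -0.02 12.06] [-0.001  0.    -0.004]
2.7667 [ 645.4775274  -182.66147018  198.08722187] [-4.49746364e-01  6.66469216e-01  1.02891256e+00 -7.13213491e-04
  1.44701029e+00 -5.45589222e-01] 0.7986039421801887
```

View pics/scene1.png

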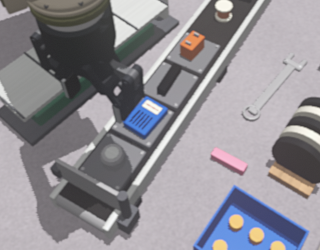

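The crop shows the arm short of and above the knob at crop (112,155), with the row undisturbed. I'll correct the offset and go part of the way down.

{"fn": "step_arm", "kwargs": {"commands": "0.8 0.47 0 3 0 0 0; 0.8 0.47 0 6 0 0 0; 0.8 0.47 0 8 0 0 0; 0.8 0.47 0 8 0 0 0; 0.8 0.47 0 8 0 0 0; 0.8 0.47 0 8 0 0 0"}}

```text
time_s: 3.32
eef_pos: [644.8, -173.3, 122.2]
ee_rot: [0.001, 0.671, 0.742, 0.0]
force: [-0.8, -0.8, 0.8]
grip_width: 0.801
grip_force: 0.0
```

```bash
python3 g.py  644.7,-178,77.5,0.1; python3 -c "
from h import *
s=sense();print(s['time_s'],s['eef_pos'],s['dq'])"
```

```text
[-0.46 -0.07  4.47] [0.003 0.001 0.001]
3.3167 [ 644.77534405 -173.32994011  122.16070129] [-0.00343005 -0.00948271 -0.01145728  0.00012234 -0.00218753  0.00101852]
```

{"fn": "step_arm", "kwargs": {"commands": "0.8 -0.47 0 1.5 0 0 0; 0.8 -0.47 0 3 0 0 0; 0.8 -0.47 0 4 0 0 0; 0.8 -0.47 0 4 0 0 0; 0.8 -0.47 0 4 0 0 0; 0.8 -0.47 0 4 0 0 0; 0.8 -0.47 0 4 0 0 0; 0.8 -0.47 0 4 0 0 0"}}

```text
time_s: 3.98
eef_pos: [644.9, -178.3, 81.0]
ee_rot: [0.001, 0.671, 0.742, 0.0]
force: [-0.0, 0.9, -0.2]
grip_width: 0.803
grip_force: 0.0
```

```bash
python3 g.py  644.7,-178,77.5,0.1; python3 -c "
from h import *
s=sense();print(s['time_s'],s['eef_pos'],s['dq'])
im=[cv2.resize(capture(c)[y:y+110,x:x+130,::-1],None,fx=3,fy=3,interpolation=2) for c,x,y in (('scene',170,240),('top',370,120))]
cv2.imwrite('pics/s2.png',np.hstack(im))"
```

```text
[ 0.03 -0.02  0.35] [0.001 0.001 0.   ]
3.9833 [ 644.91601969 -178.2663815    80.96953237] [-0.00154036  0.00397924  0.00469573 -0.00118323 -0.00223982 -0.00158813]
```

View pics/s2.png

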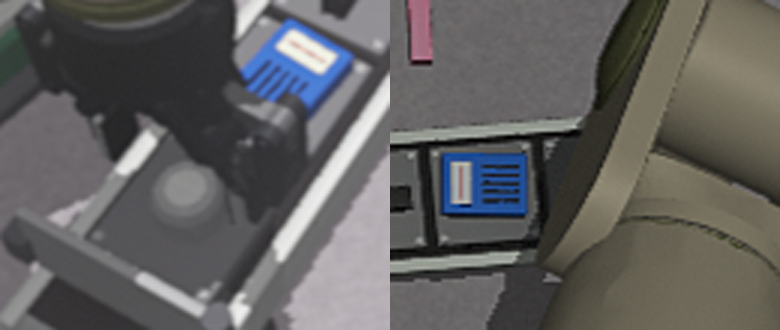

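The fingertips at crop (125,160) and (260,215) straddle the knob at (187,190). I'll go down the last few millimetres and close.

{"fn": "step_arm", "kwargs": {"commands": "0.8 0 0 0.35 0 0 0; 0.8 0 0 0.35 0 0 0; 0.2 0 0 0.35 0 0 0; 0.2 0 0 0.35 0 0 0; 0.2 0 0 0.35 0 0 0; 0.2 0 0 0.35 0 0 0; 0.2 0 0 0.35 0 0 0; 0.2 0 0 0.35 0 0 0; 0.2 0 0 0.35 0 0 0; 0.2 0 0 0.35 0 0 0; 0.2 0 0 0.35 0 0 0; 0.2 0 0 0.35 0 0 0", "newtons": 40}}

```text
time_s: 5.08
eef_pos: [644.7, -178.2, 76.8]
ee_rot: [0.0, 0.671, 0.742, 0.0]
force: [0.8, -0.6, 4.8]
grip_width: 0.326
grip_force: 36.7
```

```bash
python3 g.py  644.7,-178,140,0.1 557,-46,170,0 469.7,85.5,170,-0.095
```

```text
[ 0.02  0.   -6.32] [ 0.001  0.    -0.   ]
[14.03 -7.4  -9.33] [0.001 0.    0.1  ]
[ 27.99 -14.78  -9.34] [0.001 0.    0.195]
```

Grip force is on, but the width reads narrow. I'll lift a little and look.

{"fn": "step_arm", "kwargs": {"commands": "0.2 0 0 -1 0 0 0; 0.2 0 0 -2 0 0 0; 0.2 0 0 -3.5 0 0 0; 0.2 0 0 -5 0 0 0; 0.2 0 0 -6.3 0 0 0; 0.2 0 0 -6.3 0 0 0; 0.2 0 0 -6.3 0 0 0; 0.2 0 0 -6.3 0 0 0"}}

```text
time_s: 5.75
eef_pos: [644.2, -178.0, 138.7]
ee_rot: [-0.001, 0.671, 0.742, -0.0]
force: [0.1, -0.7, -0.1]
grip_width: 0.322
grip_force: 35.6
```

```bash
python3 -c "
from h import *
s=sense();print(s['time_s'],s['eef_pos'],s['dq'],s['force'],s['grip_width'])
im=[cv2.resize(capture(c)[y:y+110,x:x+130,::-1],None,fx=5,fy=5,interpolation=2) for c,x,y in (('scene',170,220),)]
cv2.imwrite('pics/s3.png',np.hstack(im))"
```

```text
5.75 [ 644.20585735 -177.99668698  138.70665443] [1.61088761e-03 1.09873561e-02 5.95891573e-03 6.08686853e-05
 1.26033550e-03 1.25355277e-03] [ 0.13960309 -0.71784661 -0.09488492] 0.32163166026071494
```

View pics/s3.png

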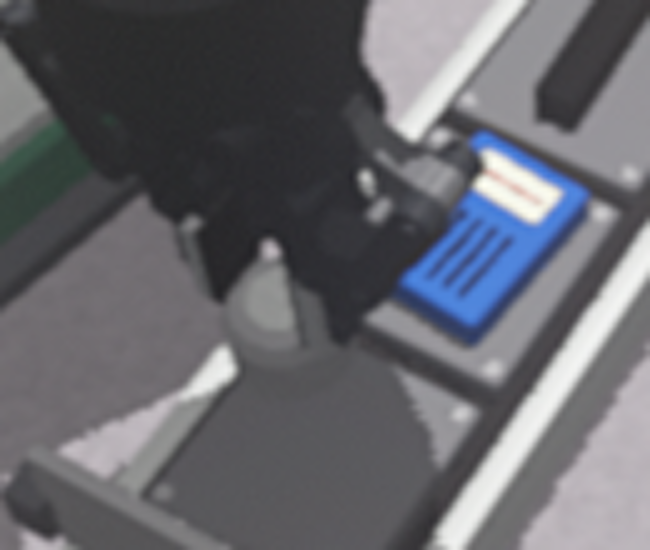

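```bash
python3 -c "
from h import *
print(onplane('scene',(231.7,301.7),84),onplane('scene',(223.6,280),146))
print(proj('scene',[[644.2,-178,138.7],[644.2,-178,121.7],[644.2,-178,146],[644.2,-178,122]]))
capture('scene')
for d in trace('scene','knob_cap'):
    ys,xs=np.where(d['mask']);print(d['score'],d['rect'])
    if abs(d['rect'][0]-224)<15:
        print(fit(SH['knob_cap'],122,{'scene':d['mask'].astype(float)},(644,-178,0),2))
"
```

```text
[ 643.72475421 -179.34899518   84.        ] [ 642.48859464 -182.67420899  146.        ]
[[227.57395754 281.04078628]
 [229.1890655  287.56071863]
 [226.86128584 278.16384469]
 [229.16108943 287.4477837 ]]
0.68 [228.4, 284.9, 33.6, 29.2]
(array([ 644.70235007, -180.04778308,    0.        ]), np.float64(0.34113638477997943))
0.59 [313.2, 204.9, 52.9, 43.6]
```

The knob is held, within about 2–3 mm of the tool axis. Carrying it to the post-side bay.

```bash
python3 g.py  640,-170,160,0.08 469.7,87,160,-0.095
```

```text
[ 0.84 -0.34 -2.15] [-0.001 -0.001  0.02 ]
[ 28.11 -14.72  -2.1 ] [-0.002 -0.001  0.195]
```

{"fn": "step_arm", "kwargs": {"commands": "0.2 0.8 -0.3 -2.2 0 0 0.02; 0.2 2.5 -1.3 -2.2 0 0 0.03; 0.2 5 -2.6 -2.2 0 0 0.05; 0.2 7.5 -4 -2.2 0 0 0.07; 0.2 10 -5.3 -2.2 0 0 0.09; 0.2 12.5 -6.6 -2.2 0 0 0.1; 0.2 15 -7.9 -2.2 0 0 0.11; 0.2 17.5 -9.2 -2.2 0 0 0.12; 0.2 20 -10.5 -2.2 0 0 0.14; 0.2 22.5 -11.8 -2.2 0 0 0.16; 0.2 25 -13.1 -2.2 0 0 0.18; 0.2 26.8 -14 -2.1 0 0 0.195; 0.2 27.7 -14.5 -2.1 0 0 0.195; 0.2 28.1 -14.7 -2.1 0 0 0.195; 0.2 28.1 -14.7 -2.1 0 0 0.195; 0.2 28.1 -14.7 -2.1 0 0 0.195; 0.2 28.1 -14.7 -2.1 0 0 0.195; 0.2 28.1 -14.7 -2.1 0 0 0.195; 0.2 28.1 -14.7 -2.1 0 0 0.195; 0.2 28.1 -14.7 -2.1 0 0 0.195"}}

```text
time_s: 7.57
eef_pos: [470.4, 86.4, 160.4]
ee_rot: [-0.0, 0.74, 0.673, -0.0]
force: [-0.4, -1.0, -0.4]
grip_width: 0.326
grip_force: 35.7
```

```bash
python3 g.py 469.7,87,160,-0.095 469.7,87,95.5,-0.095; python3 -c "
from h import *
i=capture('scene');cv2.imwrite('pics/s4.png',cv2.resize(i[80:260,90:330,::-1],None,fx=3,fy=3,interpolation=2))"
```

```text
[ 0.05 -0.08  0.04] [-0.     0.    -0.001]
[ 0.05 -0.08  6.49] [-0.     0.    -0.001]
```

View pics/s4.png

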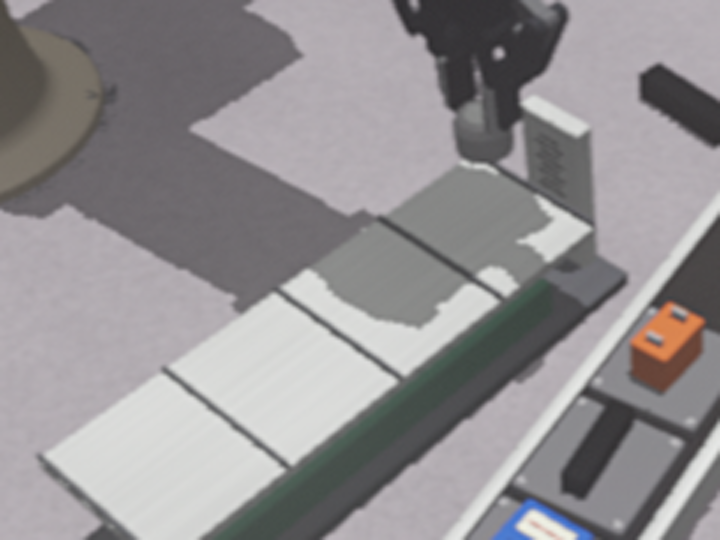

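The knob hangs level at the fingertips over the post-side bay, but gripped high on its taper. I'll measure its height in the hand before lowering.

```bash
python3 -c "
from h import *
I=capture('scene')
print(sense()['eef_pos'])
for d in trace('scene','knob_cap'):
    ys,xs=np.where(d['mask']);print(d['score'],d['rect'],ys.max(),xs.min(),xs.max())
for z in (130,140,144,148): 
    p=proj('scene',world((470.4,86.4,0),SH['knob_cap'],z));print(z,p.min(0),p.max(0))
b=I[110:150,235:270].max(2);print(b[14:30:1,5:30:2])
"
```

```text
[470.32901508  86.59542198 160.45444491]
0.72 [250.2, 121.8, 22.9, 19.1] 134 241 260
130 [241.40676464 117.37286508] [262.39937142 139.65530981]
140 [240.77834965 112.96383057] [261.96160987 135.41901174]
144 [240.52390976 111.17883718] [261.78440214 133.703855  ]
148 [240.26768565 109.3814358 ] [261.60597403 131.97672009]
[[163  97  98  99 101 100  95  92  90  85 102 175 136]
 [163  94  95  98  99  98  97  94  90  85  96 175 143]
 [168  96  89  95  97  97  95  91  87  85  94 175 148]
 [174 102  85  87  90  90  89  87  86  83  95 174 154]
 [176 105  85  86  87  88  87  86  86  84 101 175 157]
 [177 115  85  86  86  87  87  88  87  84 107 176 160]
 [177 130  83  87  86  87  87  88  87  81 128 178 161]
 [177 153  83  85  84  86  87  86  83  91 154 178 162]
 [178 167 112  83  83  84  85  85  90 130 172 177 165]
 [179 176 172 120  93  82  81  84 122 173 178 178 164]
 [175 168 204 181 155 145 124  84 141 180 178 179 166]
 [167 143 167 188 202 206 187 119 110 162 178 180 170]
 [152 134 136 152 162 165 185 183  90 125 166 179 173]
 [137 134 135 134 134 133 149 182 125  84 129 169 179]
 [134 136 137 136 135 135 134 148 136  96  89 138 175]
 [135 136 135 136 136 136 135 136 136 130  91  99 148]]
```

The knob's bottom is about 16.5 mm below the TCP, so it hasn't slipped. Lowering and releasing.

{"fn": "step_arm", "kwargs": {"commands": "0.2 0 0 1.5 0 0 0; 0.2 0 0 3 0 0 0; 0.2 0 0 4.5 0 0 0; 0.2 0 0 5.5 0 0 0; 0.2 0 0 6.2 0 0 0; 0.2 0 0 6.5 0 0 0; 0.2 0 0 6.5 0 0 0; 0.2 0 0 6.5 0 0 0; 0.2 0 0 6.5 0 0 0; 0.2 0 0 6.5 0 0 0; 0.2 0 0 6.5 0 0 0; 0.2 0 0 6.5 0 0 0; 0.35 0 0 6.5 0 0 0; 0.45 0 0 6.5 0 0 0; 0.5 0 0 6.5 0 0 0; 0.55 0 0 6.5 0 0 0; 0.6 0 0 6.5 0 0 0; 0.65 0 0 6.5 0 0 0"}}

```text
time_s: 9.22
eef_pos: [470.2, 86.8, 95.5]
ee_rot: [-0.0, 0.74, 0.673, -0.0]
force: [-0.6, 0.4, -0.8]
grip_width: 0.647
grip_force: 0.0
```

```bash
python3 g.py 469.7,87,170,-0.095 640.3,-94.7,150,0.02; python3 -c "
from h import *
i=capture('scene');cv2.imwrite('pics/s5.png',cv2.resize(i[80:200,180:340,::-1],None,fx=4,fy=4,interpolation=2))"
```

```text
[ 0.02 -0.06 -7.45] [-0. -0. -0.]
[-16.45  18.65  -5.45] [-0.    -0.    -0.115]
```

View pics/s5.png

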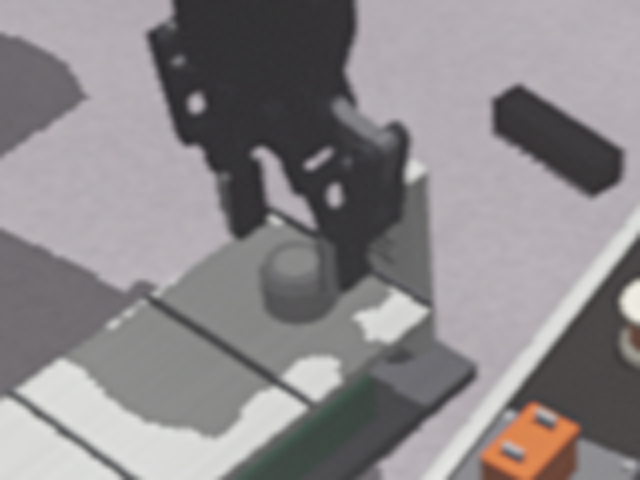

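The knob stands upright, released in the post-side bay at crop (297,282). On to the radio front.

{"fn": "step_arm", "kwargs": {"commands": "0.8 0 0 -2 0 0 0; 0.9 0 0 -4 0 0 0; 0.9 0 0 -6.5 0 0 0; 0.9 -1 1 -7.5 0 0 -0.02; 0.9 -3 3.3 -7.5 0 0 -0.03; 0.9 -5 5.6 -7.5 0 0 -0.05; 0.9 -7 8 -7.5 0 0 -0.06; 0.9 -9 10.3 -7 0 0 -0.08; 0.9 -11 12.6 -6.5 0 0 -0.1; 0.9 -13 15 -6 0 0 -0.115; 0.9 -15 17 -5.5 0 0 -0.115; 0.9 -16 18.1 -5.4 0 0 -0.115; 0.9 -16.4 18.6 -5.4 0 0 -0.115; 0.9 -16.4 18.6 -5.4 0 0 -0.115; 0.9 -16.4 18.6 -5.4 0 0 -0.115; 0.9 -16.4 18.6 -5.4 0 0 -0.115; 0.9 -16.4 18.6 -5.4 0 0 -0.115; 0.9 -16.4 18.6 -5.4 0 0 -0.115"}}

```text
time_s: 10.77
eef_pos: [639.6, -93.4, 149.9]
ee_rot: [0.0, 0.7, 0.714, 0.0]
force: [-0.3, -0.7, 0.0]
grip_width: 0.898
grip_force: 0.0
```

```bash
python3 g.py 640.3,-94.7,75.5,0.02; python3 -c "
from h import *
I=capture('top')
print(trace('top','knob_cap')[0]['rect'])
for d in trace('top','knob_cap'):
    if d['rect'][1]>220: print(d['score'],d['rect'],fit(SH['knob_cap'],78.4,{'top':d['mask'].astype(float)},(470,86,0),2))
m=cv2.resize(I[210:320,270:480,::-1],None,fx=3.5,fy=3.5,interpolation=2);cv2.imwrite('pics/s6.png',m)
i=capture('scene')
for d in trace('scene','knob_cap'): print(d['score'],d['rect'])
"
```

```text
[-0.13  0.06  7.44] [0.    0.    0.001]
[314.1, 259.8, 22.6, 14.9]
0.68 [314.1, 259.8, 22.6, 14.9] (array([472.2099102 ,  87.80744575,   0.        ]), np.float64(0.0574290177340806))
```

View pics/s6.png

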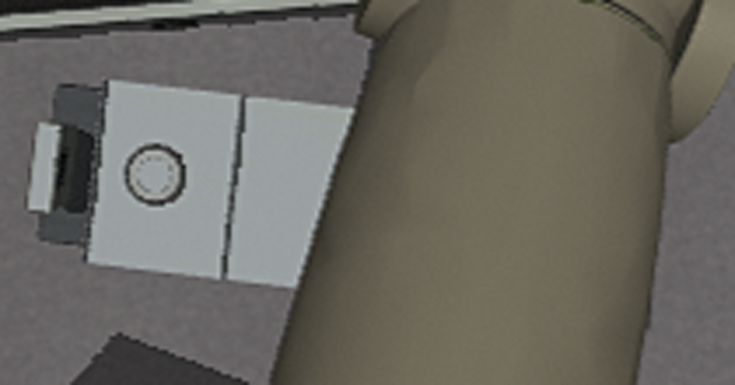

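The knob sits a few mm toward the post from mid-bay: knob at crop (155,174), bay middle near (164,180). My tray fit probably took in the post, so I'll refine the tray from its corners.

```bash
python3 -c "
from h import *
c=np.array([(343,212),(706,253),(696,375),(330,332)])/2.28+[150,140]-.3
W=np.array([onplane('top',u,83) for u in c]);print(W.round(1),W.mean(0))
print(np.linalg.norm(W-np.roll(W,-1,0),axis=1))
g=cv2.cvtColor(cv2.imread('pics/top0.png'),cv2.COLOR_BGR2GRAY)
s=cv2.cornerSubPix(g,c.astype(np.float32).reshape(-1,1,2),(4,4),(-1,-1),(3,50,.01)).reshape(-1,2)
W=np.array([onplane('top',u,83) for u in s]);print(s-c,W.round(1),W.mean(0),np.linalg.norm(W-np.roll(W,-1,0),axis=1))
d=W[0]+W[3]-W[1]-W[2];print('yaw',-np.arctan2(d[0],d[1]))
c=np.array([(108,80),(88,262),(242,96),(225,279)])/3.5+[270,210]-.3
print(np.array([onplane('top',u,z) for u,z in zip(c,(78.4,78.4,82,82))]))
"
```

```text
[[ 526.4  117.3   83. ]
 [ 495.7 -210.7   83. ]
 [ 388.2 -199.4   83. ]
 [ 418.5  126.4   83. ]] [457.20405288 -41.61019848  83.        ]
[329.42453429 108.01988261 327.25639831 108.2388999 ]
[[ 0.45970063 -0.05626595]
 [-1.06805591 -0.22501665]
 [-0.92284417 -0.30118665]
 [-0.08872809 -1.79410711]] [[ 526.5  116.3   83. ]
 [ 496.1 -208.6   83. ]
 [ 388.8 -197.6   83. ]
 [ 422.1  126.7   83. ]] [458.38208292 -40.78113093  83.        ] [326.29373265 107.8505164  326.00069373 104.89083065]
yaw -0.09796144817083947
[[526.82519229 116.69088884  78.4       ]
 [419.69070733 125.95956133  78.4       ]
 [518.70084718  36.56962696  82.        ]
 [411.98211329  45.19204683  82.        ]]
```

The tray centre is about (457.6,-42), so the knob is roughly 7 mm off. I'll re-seat it now.

```bash
python3 g.py 471.5,87.3,150,-0.093 471.5,87.3,95,-0.093
```

```text
[ 18.47 -16.46  -0.04] [ 0.    -0.     0.113]
[ 18.47 -16.46   5.46] [ 0.    -0.     0.113]
```

{"fn": "step_arm", "kwargs": {"commands": "0.7 1 -0.9 0 0 0 0.02; 0.7 3.5 -3.1 0 0 0 0.04; 0.7 6 -5.4 0 0 0 0.06; 0.7 8.5 -7.6 0 0 0 0.08; 0.7 11 -9.8 0 0 0 0.1; 0.7 13.5 -12 0 0 0 0.113; 0.7 16 -14.3 0 0 0 0.113; 0.7 17.7 -15.8 0 0 0 0.113; 0.7 18.4 -16.4 0 0 0 0.113; 0.7 18.5 -16.5 0 0 0 0.113; 0.7 18.5 -16.5 0 0 0 0.113; 0.7 18.5 -16.5 0 0 0 0.113; 0.7 18.5 -16.5 0 0 0 0.113; 0.7 18.5 -16.5 0 0 0 0.113; 0.7 18.5 -16.5 0 0 0 0.113"}}

```text
time_s: 12.27
eef_pos: [471.6, 87.0, 149.4]
ee_rot: [-0.0, 0.739, 0.673, -0.0]
force: [0.4, -0.1, -0.6]
grip_width: 0.702
grip_force: 0.0
```

```bash
python3 g.py 471.5,87.3,95,-0.093; python3 -c "
from rig import *;print(sense()['dq'],sense()['eef_pos'])"
```

```text
[ 0.03 -0.01  5.44] [-0.     0.    -0.001]
[ 0.00633466 -0.00551374  0.00324243  0.00138639  0.00208756  0.00116914] [471.55859204  86.98997118 149.350856  ]
```

{"fn": "step_arm", "kwargs": {"commands": "0.7 0 0 2 0 0 0; 0.7 0 0 4 0 0 0; 0.7 0 0 5.2 0 0 0; 0.7 0 0 5.45 0 0 0; 0.7 0 0 5.45 0 0 0; 0.7 0 0 5.45 0 0 0; 0.2 0 0 5.45 0 0 0; 0.2 0 0 5.45 0 0 0; 0.2 0 0 5.45 0 0 0; 0.2 0 0 5.45 0 0 0; 0.2 0 0 5.45 0 0 0; 0.2 0 0 5.45 0 0 0; 0.2 0 0 5.45 0 0 0; 0.2 0 0 4.5 0 0 0; 0.2 0 0 3.5 0 0 0; 0.2 -0.3 -0.1 3.5 0 0 0; 0.2 -0.72 -0.23 3.5 0 0 0; 0.2 -0.72 -0.23 3.5 0 0 0; 0.2 -0.72 -0.23 3.5 0 0 0; 0.2 -0.72 -0.23 3.5 0 0 0"}}

```text
time_s: 13.93
eef_pos: [468.1, 80.5, 114.3]
ee_rot: [-0.0, 0.739, 0.673, -0.0]
force: [0.6, -0.3, -0.4]
grip_width: 0.198
grip_force: 0.0
```

```bash
python3 g.py 468.5,80.3,95.2,-0.093
```

```text
[-0.01  0.04  1.91] [-0.001 -0.    -0.   ]
```

The grip missed. Look.

```bash
python3 -c "
from h import *
i=capture('scene');cv2.imwrite('pics/s7.png',cv2.resize(i[80:190,190:310,::-1],None,fx=5,fy=5,interpolation=2))
P=np.array([[468.1,80.5,114.3],[468.1,80.5,97.3]]);print((proj('scene',P)-[190,80])*5)
for d in trace('scene','knob_cap'): print(d['score'],d['rect'],fit(SH['knob_cap'],78.4,{'scene':d['mask'].astype(float)},(470,86,0),2) if d['rect'][1]<150 else 0)"
```

```text
[[301.27500714 304.19383798]
 [305.72872973 338.46726434]]
0.52 [255.0, 148.8, 18.8, 17.9] (array([471.31597222,  86.66319444,   0.        ]), np.float64(0.28556458818208885))
```

View pics/s7.png

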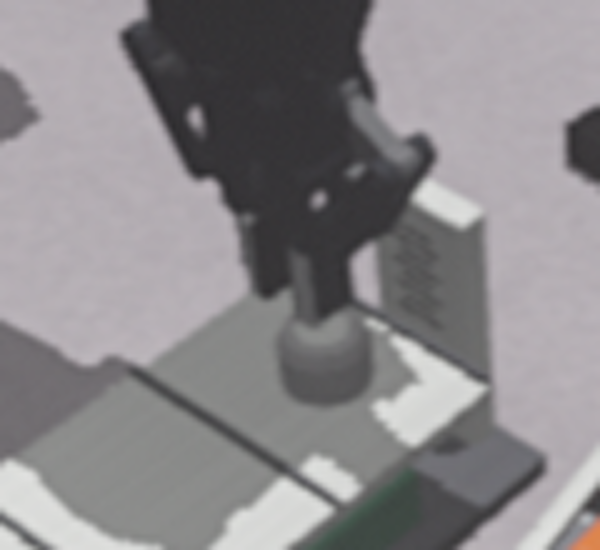

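The fingertips at crop (265,295)–(310,322) end only a few mm past the TCP, so they closed above the knob at (325,355). I need to grip deeper. First, the knob's height.

```bash
python3 -c "
from h import *
for z in (70,74,78,82):
    p=(proj('scene',world((471.5,87,0),SH['knob_cap'],z))-[190,80])*5;print(z,p.min(0),p.max(0))
"; python3 g.py 471.5,87.3,114,-0.093
```

```text
70 [278.09864905 311.83335878] [377.6362116  418.33703734]
74 [276.97936323 303.89787547] [376.85801574 410.71612548]
78 [275.85268169 295.91038879] [376.07476477 403.04505206]
82 [274.71853091 287.87038586] [375.28640927 395.32332021]
[0.7  0.27 0.03] [-0.  0. -0.]
```

{"fn": "step_arm", "kwargs": {"commands": "0.7 0 0 -1 0 0 0; 0.7 0 0 -1 0 0 0; 0.7 0.3 0.1 -1 0 0 0; 0.7 0.7 0.27 -1 0 0 0; 0.7 0.7 0.27 0 0 0 0; 0.7 0.7 0.27 1 0 0 0; 0.7 0.7 0.27 2 0 0 0; 0.7 0.7 0.27 2.4 0 0 0; 0.7 0.7 0.27 2.4 0 0 0; 0.7 0.7 0.27 2.4 0 0 0; 0.7 0.7 0.27 2.4 0 0 0; 0.7 0.7 0.27 2.4 0 0 0"}}

```text
time_s: 15.03
eef_pos: [471.8, 87.2, 90.9]
ee_rot: [0.0, 0.739, 0.673, 0.0]
force: [-0.0, 0.0, 1.0]
grip_width: 0.705
grip_force: 0.0
```

{"fn": "step_arm", "kwargs": {"commands": "0.2 0 0 0 0 0 0; 0.2 0 0 0 0 0 0; 0.2 0 0 0 0 0 0; 0.2 0 0 0 0 0 0; 0.2 0 0 0 0 0 0; 0.2 0 0 0 0 0 0; 0.2 0 0 0 0 0 0; 0.2 0 0 0 0 0 0; 0.2 0 0 0 0 0 0; 0.2 0 0 0 0 0 0", "newtons": 40}}

```text
time_s: 15.87
eef_pos: [471.6, 87.3, 90.5]
ee_rot: [-0.0, 0.739, 0.673, -0.0]
force: [0.3, 0.5, 0.1]
grip_width: 0.365
grip_force: 39.6
```

{"fn": "step_arm", "kwargs": {"commands": "0.6 0 0 0 0 0 0; 0.6 0 0 0 0 0 0; 0.6 0 0 0 0 0 0; 0.6 0 0 0.3 0 0 0; 0.6 0 0 0.5 0 0 0; 0.6 0 0 0.5 0 0 0; 0.6 0 0 0.5 0 0 0; 0.2 0 0 0.5 0 0 0; 0.2 0 0 0.5 0 0 0; 0.2 0 0 0.5 0 0 0; 0.2 0 0 0.5 0 0 0; 0.2 0 0 0.5 0 0 0; 0.2 0 0 0.5 0 0 0; 0.2 0 0 0.5 0 0 0; 0.2 0 0 0.5 0 0 0; 0.2 0 0 0.5 0 0 0"}}

```text
time_s: 17.2
eef_pos: [471.6, 87.3, 85.5]
ee_rot: [0.0, 0.739, 0.673, 0.0]
force: [-0.2, 0.0, 0.9]
grip_width: 0.388
grip_force: 39.7
```

The knob is now gripped on its cylinder. Shift it to the bay centre.

{"fn": "step_arm", "kwargs": {"commands": "0.2 0 0 -1 0 0 0; 0.2 0 0 -1.6 0 0 0; 0.2 -0.3 -0.1 -1.6 0 0 0; 0.2 -0.6 -0.2 -1.6 0 0 0; 0.2 -0.72 -0.25 -1.6 0 0 0; 0.2 -0.72 -0.25 -1.6 0 0 0; 0.2 -0.72 -0.25 -0.8 0 0 0; 0.2 -0.72 -0.25 0 0 0 0; 0.2 -0.72 -0.25 0.02 0 0 0; 0.2 -0.72 -0.25 0.02 0 0 0; 0.2 -0.72 -0.25 0.02 0 0 0; 0.2 -0.72 -0.25 0.02 0 0 0; 0.2 -0.72 -0.25 0.02 0 0 0; 0.4 -0.72 -0.25 0.02 0 0 0; 0.45 -0.72 -0.25 0.02 0 0 0; 0.5 -0.72 -0.25 0.02 0 0 0; 0.6 -0.72 -0.25 0.02 0 0 0; 0.65 -0.72 -0.25 0.02 0 0 0; 0.65 -0.72 -0.25 0.02 0 0 0; 0.65 -0.72 -0.25 0.02 0 0 0"}}

```text
time_s: 18.87
eef_pos: [468.4, 80.3, 85.3]
ee_rot: [0.0, 0.739, 0.673, 0.0]
force: [0.4, -0.9, -0.0]
grip_width: 0.651
grip_force: 0.0
```

```bash
python3 g.py 468.5,80.3,150,-0.093 640.3,-94.7,150,0.02
```

```text
[-0.    0.01 -6.47] [0. 0. 0.]
[-15.83  18.74  -6.47] [ 0.     0.    -0.113]
```

{"fn": "step_arm", "kwargs": {"commands": "0.8 0 0 -2 0 0 0; 0.9 0 0 -4 0 0 0; 0.9 0 0 -6 0 0 0; 0.9 -1.5 1.7 -6.5 0 0 -0.02; 0.9 -3.5 4.1 -6.5 0 0 -0.04; 0.9 -5.5 6.5 -6.5 0 0 -0.06; 0.9 -7.5 8.9 -6.5 0 0 -0.08; 0.9 -9.5 11.2 -6.5 0 0 -0.1; 0.9 -11.5 13.6 -6.5 0 0 -0.113; 0.9 -13.5 16 -6.5 0 0 -0.113; 0.9 -15 17.8 -6.5 0 0 -0.113; 0.9 -15.8 18.7 -6.5 0 0 -0.113; 0.9 -15.8 18.7 -6.5 0 0 -0.113; 0.9 -15.8 18.7 -6.5 0 0 -0.113; 0.9 -15.8 18.7 -6.5 0 0 -0.113; 0.9 -15.8 18.7 -6.5 0 0 -0.113; 0.9 -15.8 18.7 -6.5 0 0 -0.113"}}

```text
time_s: 20.28
eef_pos: [639.6, -93.6, 150.6]
ee_rot: [0.0, 0.7, 0.714, 0.0]
force: [-0.1, 0.1, 0.1]
grip_width: 0.901
grip_force: 0.0
```

```bash
python3 g.py 640.3,-94.7,70,0.02; python3 -c "
from h import *
capture('top')
for d in trace('top','knob_cap'):
    if d['rect'][1]>220: print(d['score'],d['rect'],fit(SH['knob_cap'],78.4,{'top':d['mask'].astype(float)},(470,86,0),2))
"
```

```text
[-0.11  0.07  8.06] [0.    0.    0.001]
0.65 [317.1, 260.6, 22.1, 17.0] (array([470.71066222,  81.14367128,   0.        ]), np.float64(0.1326934724875367))
```

The knob is now within about 2 mm of the bay middle. Lowering over the radio front.

{"fn": "step_arm", "kwargs": {"commands": "0.7 -0.05 0.03 1.5 0 0 0; 0.7 -0.05 0.03 3 0 0 0; 0.7 -0.05 0.03 4.5 0 0 0; 0.7 -0.05 0.03 6 0 0 0; 0.7 -0.05 0.03 7.2 0 0 0; 0.7 -0.05 0.03 7.8 0 0 0; 0.7 -0.05 0.03 7.8 0 0 0; 0.7 -0.05 0.03 7.8 0 0 0; 0.7 -0.05 0.03 7.8 0 0 0; 0.7 -0.05 0.03 7.8 0 0 0; 0.7 -0.05 0.03 7.8 0 0 0"}}

```text
time_s: 21.3
eef_pos: [640.5, -95.0, 73.0]
ee_rot: [0.001, 0.7, 0.714, 0.0]
force: [0.3, 0.3, -0.0]
grip_width: 0.697
grip_force: 0.0
```

```bash
python3 g.py 640.3,-94.7,70,0.02; python3 -c "
from h import *
i=capture('scene');cv2.imwrite('pics/s8.png',cv2.resize(i[190:310,200:340,::-1],None,fx=5,fy=5,interpolation=2))
print(sense()['force'])"
```

```text
[ 0.03 -0.02  0.3 ] [ 0.001  0.    -0.   ]
[-0.19786301  0.41777928 -0.27217071]
```

View pics/s8.png

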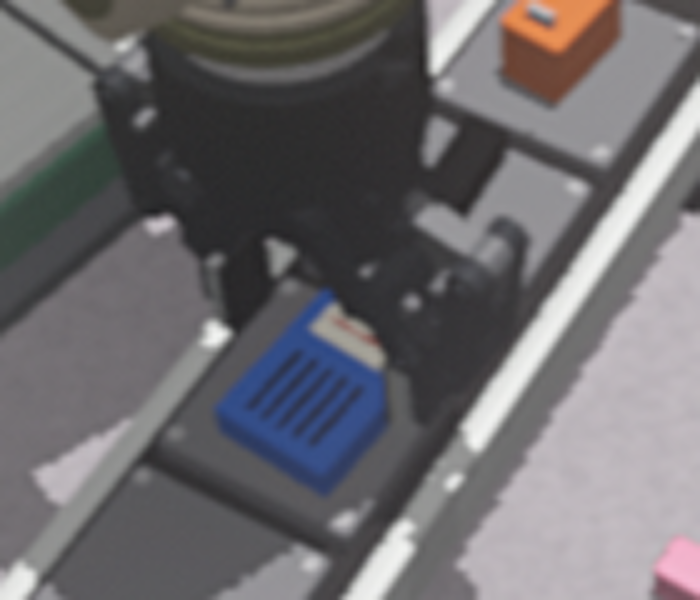

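The fingers straddle the radio front, with tips near crop (235,320) and (430,415). I'll go a little lower, watch the force, and close.

{"fn": "step_arm", "kwargs": {"commands": "0.7 0 0 0.2 0 0 0; 0.7 0 0 0.4 0 0 0; 0.7 0 0 0.5 0 0 0; 0.7 0 0 0.5 0 0 0; 0.7 0 0 0.5 0 0 0; 0.3 0 0 0.5 0 0 0; 0.3 0 0 0.5 0 0 0; 0.3 0 0 0.5 0 0 0; 0.3 0 0 0.5 0 0 0; 0.3 0 0 0.5 0 0 0; 0.3 0 0 0.5 0 0 0; 0.3 0 0 0.5 0 0 0; 0.3 0 0 0.5 0 0 0; 0.3 0 0 0.5 0 0 0", "newtons": 30}}

```text
time_s: 22.52
eef_pos: [640.4, -94.9, 67.7]
ee_rot: [0.0, 0.7, 0.714, 0.0]
force: [-1.5, -0.2, 5.1]
grip_width: 0.482
grip_force: 30.7
```

The width calibrates now: opening × 85 + 3 mm gives 44 mm, flush on the radio's sides. Lift and carry.

```bash
python3 g.py 640.3,-94.7,150,0.02 461.4,-1.2,150,-0.093 461.4,-1.2,83.5,-0.093
```

```text
[ 0.02 -0.   -8.23] [0.001 0.    0.   ]
[  9.72 -17.7   -8.24] [0.001 0.    0.113]
[  9.72 -17.71  -1.59] [0.001 0.    0.113]
```

{"fn": "step_arm", "kwargs": {"commands": "0.3 0 0 -1 0 0 0; 0.3 0 0 -2.5 0 0 0; 0.3 0 0 -4.5 0 0 0; 0.3 0 0 -6.5 0 0 0; 0.3 0.7 -1.3 -8 0 0 0.02; 0.3 1.9 -3.5 -8.2 0 0 0.04; 0.3 3.1 -5.7 -8.2 0 0 0.06; 0.3 4.3 -7.9 -8.2 0 0 0.08; 0.3 5.5 -10.1 -8.2 0 0 0.1; 0.3 6.7 -12.3 -8.2 0 0 0.113; 0.3 7.9 -14.5 -8.2 0 0 0.113; 0.3 9 -16.5 -8.2 0 0 0.113; 0.3 9.6 -17.5 -8.2 0 0 0.113; 0.3 9.72 -17.7 -8.2 0 0 0.113; 0.3 9.72 -17.7 -8.2 0 0 0.113; 0.3 9.72 -17.7 -8.2 0 0 0.113; 0.3 9.72 -17.7 -8.2 0 0 0.113; 0.3 9.72 -17.7 -8.2 0 0 0.113; 0.3 9.72 -17.7 -8.2 0 0 0.113"}}

```text
time_s: 24.1
eef_pos: [461.7, -1.5, 149.1]
ee_rot: [-0.0, 0.739, 0.673, -0.0]
force: [-0.7, 0.2, 0.2]
grip_width: 0.479
grip_force: 30.4
```

```bash
python3 g.py 461.4,-1.2,83.5,-0.093;python3 -c "
from h import *
i=capture('scene');cv2.imwrite('pics/s9.png',cv2.resize(i[80:260,100:320,::-1],None,fx=3,fy=3,interpolation=2))"
```

```text
[ 0.02 -0.03  6.56] [-0. -0. -0.]
```

View pics/s9.png

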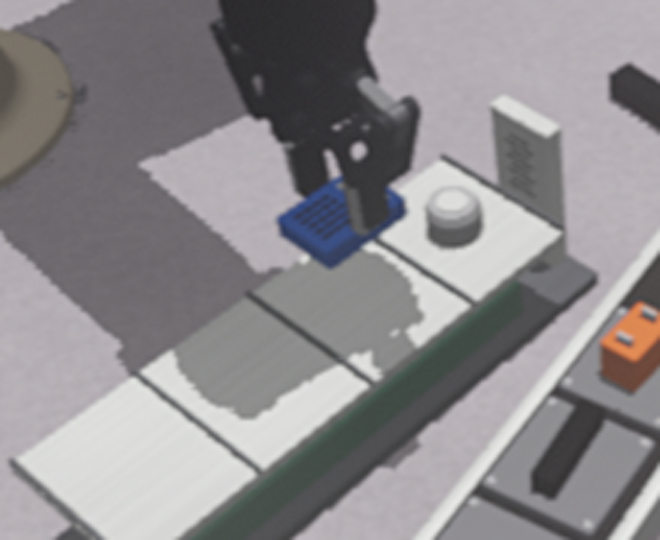

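The radio hangs level at (340,220) over the second bay, and the knob at (453,215) looks centred. Lower and release.

{"fn": "step_arm", "kwargs": {"commands": "0.3 0 0 1.5 0 0 0; 0.3 0 0 3 0 0 0; 0.3 0 0 4.5 0 0 0; 0.3 0 0 5.5 0 0 0; 0.3 0 0 6.2 0 0 0; 0.3 0 0 6.55 0 0 0; 0.3 0 0 6.55 0 0 0; 0.3 0 0 6.55 0 0 0; 0.3 0 0 6.55 0 0 0; 0.3 0 0 6.55 0 0 0; 0.3 0 0 6.55 0 0 0; 0.52 0 0 6.55 0 0 0; 0.56 0 0 6.55 0 0 0; 0.6 0 0 6.55 0 0 0; 0.65 0 0 6.55 0 0 0; 0.7 0 0 6.55 0 0 0; 0.7 0 0 6.55 0 0 0"}}

```text
time_s: 25.57
eef_pos: [461.3, -1.2, 83.8]
ee_rot: [0.0, 0.739, 0.673, 0.0]
force: [0.4, -0.4, -0.2]
grip_width: 0.703
grip_force: 0.0
```

```bash
python3 g.py 461.4,-1.2,150,-0.093 625.3,-14.1,150,0.14
```

```text
[-0.    0.01 -6.62] [0. 0. 0.]
[ 0.24 16.44 -6.62] [ 0.     0.    -0.233]
```

{"fn": "step_arm", "kwargs": {"commands": "0.7 0 0 -2 0 0 0; 0.6 0 0 -4 0 0 0; 0.5 0 0 -6 0 0 0; 0.5 0.02 1.5 -6.6 0 0 -0.03; 0.5 0.05 3.5 -6.6 0 0 -0.06; 0.5 0.08 6 -6.6 0 0 -0.1; 0.5 0.12 8.5 -6.6 0 0 -0.14; 0.5 0.16 11 -6.6 0 0 -0.18; 0.5 0.2 13.5 -6.6 0 0 -0.22; 0.5 0.24 15.4 -6.6 0 0 -0.233; 0.5 0.24 16.2 -6.6 0 0 -0.233; 0.5 0.24 16.4 -6.6 0 0 -0.233; 0.5 0.24 16.4 -6.6 0 0 -0.233; 0.5 0.24 16.4 -6.6 0 0 -0.233; 0.5 0.24 16.4 -6.6 0 0 -0.233; 0.5 0.24 16.4 -6.6 0 0 -0.233; 0.5 0.24 16.4 -6.6 0 0 -0.233"}}

```text
time_s: 26.98
eef_pos: [624.6, -14.0, 150.1]
ee_rot: [0.0, 0.656, 0.755, 0.0]
force: [0.5, -0.2, 0.2]
grip_width: 0.499
grip_force: 0.0
```

```bash
python3 g.py 625.3,-14.1,70,0.14; python3 -c "
from h import *
i=capture('scene');capture('top')
for c in('scene','top'):
  for d in trace(c,'radio_front'):
    print(d['score'],d['rect'],fit(SH['radio_front'],75.1,{c:d['mask'].astype(float)},(461,-1,-.09)))
"
```

```text
[-0.02  0.07  8.01] [ 0.  0. -0.]
0.92 [221.1, 181.3, 44.1, 33.3] (array([ 4.61681357e+02, -3.10516241e+00, -9.64319386e-02]), np.float64(0.06737736549505247))
```

The radio sits within about 2 mm of its bay centre and is aligned. Now the ferrite, going down gently.

{"fn": "step_arm", "kwargs": {"commands": "0.45 0 0.04 1.5 0 0 0; 0.45 0 0.04 3 0 0 0; 0.45 0 0.04 4.5 0 0 0; 0.45 0 0.04 6 0 0 0; 0.45 0 0.04 7 0 0 0; 0.45 0 0.04 7.5 0 0 0; 0.45 0 0.04 7.7 0 0 0; 0.45 0 0.04 7.7 0 0 0; 0.45 0 0.04 7.7 0 0 0; 0.45 0 0.04 7.7 0 0 0; 0.45 0 0.04 7.7 0 0 0; 0.45 0 0.04 7.7 0 0 0"}}

```text
time_s: 28.18
eef_pos: [625.4, -14.0, 73.2]
ee_rot: [0.0, 0.656, 0.755, 0.0]
force: [0.4, -0.7, 0.3]
grip_width: 0.447
grip_force: 0.0
```

```bash
python3 g.py 625.3,-14.1,70,0.14; python3 -c "
from h import *
i=capture('scene');cv2.imwrite('pics/s10.png',cv2.resize(i[150:270,230:370,::-1],None,fx=5,fy=5,interpolation=2))"
```

```text
[-0.01 -0.01  0.32] [0.001 0.    0.   ]
```

View pics/s10.png

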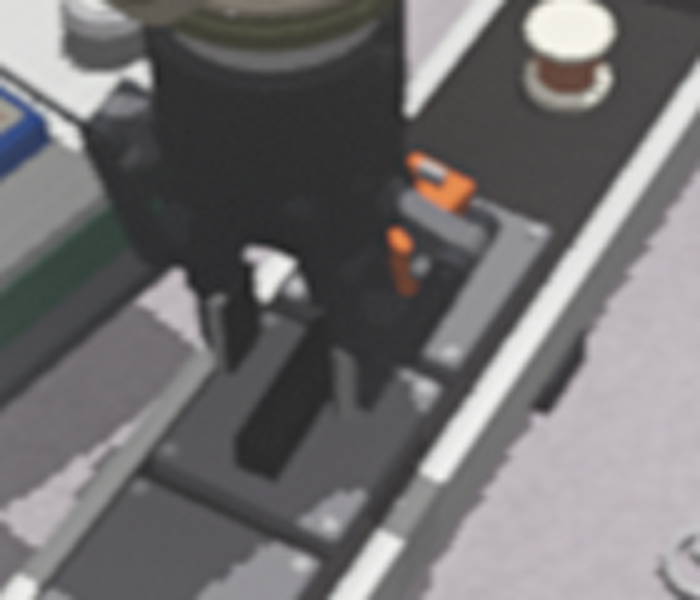

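The fingers straddle the ferrite (tips (235,370) and (355,410), bar between them). Close.

{"fn": "step_arm", "kwargs": {"commands": "0.3 0 0 0 0 0 0; 0.2 0 0 0 0 0 0; 0.05 0 0 0 0 0 0; 0.05 0 0 0 0 0 0; 0.05 0 0 0 0 0 0; 0.05 0 0 0 0 0 0; 0.05 0 0 0 0 0 0; 0.05 0 0 0 0 0 0; 0.05 0 0 0 0 0 0; 0.05 0 0 0 0 0 0", "newtons": 40}}

```text
time_s: 29.07
eef_pos: [625.3, -14.0, 72.8]
ee_rot: [0.0, 0.656, 0.755, 0.0]
force: [-0.8, 0.5, -0.2]
grip_width: 0.047
grip_force: 0.0
```

```bash
python3 g.py 625.3,-14.1,150,0.14 453.8,-82.8,150,-0.093 453.8,-82.8,83.5,-0.093
```

```text
[-0.01  0.   -7.72] [0. 0. 0.]
[ -4.42 -17.94  -7.72] [0.    0.    0.233]
[ -4.42 -17.94  -1.07] [0.    0.    0.233]
```

It closed on nothing, with the tips above the bar. Open and go lower in force-checked steps.

{"fn": "step_arm", "kwargs": {"commands": "0.2 0 0 0 0 0 0; 0.4 0 0 0 0 0 0; 0.4 0 0 0 0 0 0; 0.4 0 0 0 0 0 0; 0.4 0 0 0.2 0 0 0; 0.4 0 0 0.4 0 0 0; 0.4 0 0 0.5 0 0 0; 0.4 0 0 0.5 0 0 0; 0.4 0 0 0.5 0 0 0; 0.4 0 0 0.5 0 0 0"}}

```text
time_s: 29.9
eef_pos: [625.3, -14.0, 67.8]
ee_rot: [0.0, 0.656, 0.755, 0.0]
force: [0.1, -0.7, -0.3]
grip_width: 0.404
grip_force: 0.0
```

```bash
python3 -c "
from h import *
s=sense();print(s['eef_pos'],s['force'],s['grip_width'])
capture('scene')
for d in trace('scene','ferrite_bar'):
    print(d['score'],d['rect'],fit(SH['ferrite_bar'],60,{'scene':d['mask'].astype(float)},(625,-14,.14)) if abs(d['rect'][0]-290)<20 and d['rect'][1]>150 else '')
print(proj('scene',world((624.5,-15,.17),SH['ferrite_bar'],60)))
"
```

```text
[625.2746024  -14.01930074  67.82983656] [ 0.06323017 -0.66340893 -0.33167901] 0.40361938235163825
0.68 [327.4, 122.9, 15.5, 15.0] 
0.63 [288.1, 231.6, 19.9, 35.0] (array([ 6.24603204e+02, -1.73971953e+01,  1.79271658e-01]), np.float64(0.28530938303922004))
0.63 [350.4, 312.1, 38.1, 26.1] 
[[276.59703868 242.97582916]
 [276.03858987 237.1604791 ]
 [292.73818024 217.42872175]
 [292.43718912 211.50094578]
 [285.21777712 246.27465593]
 [284.78705211 240.47713616]
 [301.06694464 220.45019312]
 [300.88515123 214.53483999]]
```

Bar unmoved, no contact. Close here.

{"fn": "step_arm", "kwargs": {"commands": "0.3 0 0 0 0 0 0; 0.2 0 0 0 0 0 0; 0.05 0 0 0 0 0 0; 0.05 0 0 0 0 0 0; 0.05 0 0 0 0 0 0; 0.05 0 0 0 0 0 0; 0.05 0 0 0 0 0 0; 0.05 0 0 0 0 0 0; 0.05 0 0 0 0 0 0; 0.05 0 0 0 0 0 0", "newtons": 40}}

```text
time_s: 30.83
eef_pos: [625.4, -14.0, 68.0]
ee_rot: [0.0, 0.656, 0.755, 0.0]
force: [-0.7, 1.0, 3.5]
grip_width: 0.163
grip_force: 39.5
```

It grips near the bar's top (16.9 mm). Regrip 5 mm deeper for a firm hold.

{"fn": "step_arm", "kwargs": {"commands": "0.3 0 0 0 0 0 0; 0.35 0 0 0 0 0 0; 0.35 0 0 0 0 0 0; 0.35 0 0 0.2 0 0 0; 0.35 0 0 0.4 0 0 0; 0.35 0 0 0.5 0 0 0; 0.35 0 0 0.5 0 0 0; 0.35 0 0 0.5 0 0 0; 0.2 0 0 0.5 0 0 0; 0.05 0 0 0.5 0 0 0; 0.05 0 0 0.5 0 0 0; 0.05 0 0 0.5 0 0 0; 0.05 0 0 0.5 0 0 0; 0.05 0 0 0.5 0 0 0; 0.05 0 0 0.5 0 0 0; 0.05 0 0 0.5 0 0 0", "newtons": 40}}

```text
time_s: 32.17
eef_pos: [625.4, -14.0, 63.0]
ee_rot: [0.0, 0.656, 0.755, 0.0]
force: [-0.5, -0.3, 2.7]
grip_width: 0.17
grip_force: 40.7
```

```bash
python3 g.py 625.3,-14.1,150,0.14 453.8,-82.8,150,-0.093
```

```text
[-0.01 -0.   -8.7 ] [ 0.  0. -0.]
[ -4.42 -17.94  -8.71] [0.    0.    0.233]
```

{"fn": "step_arm", "kwargs": {"commands": "0.05 0 0 -1 0 0 0; 0.05 0 0 -2.5 0 0 0; 0.05 0 0 -4.5 0 0 0; 0.05 0 0 -6.5 0 0 0; 0.05 -0.3 -1.3 -8.2 0 0 0.02; 0.05 -0.9 -3.6 -8.7 0 0 0.05; 0.05 -1.4 -5.8 -8.7 0 0 0.08; 0.05 -2 -8 -8.7 0 0 0.11; 0.05 -2.5 -10.2 -8.7 0 0 0.14; 0.05 -3.1 -12.4 -8.7 0 0 0.17; 0.05 -3.6 -14.6 -8.7 0 0 0.2; 0.05 -4.1 -16.6 -8.7 0 0 0.233; 0.05 -4.35 -17.7 -8.7 0 0 0.233; 0.05 -4.42 -17.94 -8.7 0 0 0.233; 0.05 -4.42 -17.94 -8.7 0 0 0.233; 0.05 -4.42 -17.94 -8.7 0 0 0.233; 0.05 -4.42 -17.94 -8.7 0 0 0.233; 0.05 -4.42 -17.94 -8.7 0 0 0.233; 0.05 -4.42 -17.94 -8.7 0 0 0.233"}}

```text
time_s: 33.75
eef_pos: [454.1, -82.6, 149.7]
ee_rot: [-0.0, 0.739, 0.674, -0.0]
force: [0.7, -0.1, -1.4]
grip_width: 0.166
grip_force: 40.3
```

```bash
python3 g.py 453.8,-82.8,73.5,-0.093; python3 -c "
from h import *
s=sense();print(s['eef_pos'],s['grip_width'],s['grip_force'])
capture('scene')
P=SH['ferrite_bar']
for d in trace('scene','ferrite_bar'):
    print(d['score'],d['rect'])
    if d['rect'][0]<250: print([ (z,fit(P,z,{'scene':d['mask'].astype(float)},(453,-83,-.09))) for z in (140,146)])
"
```

```text
[-0.03 -0.03  7.62] [-0.    -0.     0.001]
[454.10812304 -82.57997161 149.68672903] 0.1655421133485022 40.32362222671509
0.82 [177.1, 177.7, 34.1, 27.5]
[(140, (array([ 4.48850938e+02, -7.97999737e+01, -8.50832186e-02]), np.float64(0.5071838063557221))), (146, (array([ 4.54165356e+02, -8.33850272e+01, -8.93574041e-02]), np.float64(0.5156667476317707)))]
0.65 [319.6, 115.0, 34.8, 23.9]
0.62 [349.8, 311.2, 38.5, 30.3]
```

The bar is held level, with its bottom about 3–4 mm below the TCP. Lower and release.

{"fn": "step_arm", "kwargs": {"commands": "0.05 0 0 2 0 0 0; 0.05 0 0 4 0 0 0; 0.05 0 0 5.5 0 0 0; 0.05 0 0 6.5 0 0 0; 0.05 0 0 7.2 0 0 0; 0.05 0 0 7.6 0 0 0; 0.05 0 0 7.6 0 0 0; 0.05 0 0 7.6 0 0 0; 0.05 0 0 7.6 0 0 0; 0.05 0 0 7.6 0 0 0; 0.05 0 0 7.6 0 0 0; 0.2 0 0 7.6 0 0 0; 0.25 0 0 7.6 0 0 0; 0.3 0 0 7.6 0 0 0; 0.35 0 0 7.6 0 0 0; 0.4 0 0 7.6 0 0 0; 0.4 0 0 7.6 0 0 0"}}

```text
time_s: 35.27
eef_pos: [453.8, -82.8, 73.8]
ee_rot: [-0.0, 0.739, 0.673, 0.0]
force: [-0.0, -0.5, -0.3]
grip_width: 0.397
grip_force: 0.0
```

```bash
python3 g.py 453.8,-82.8,160,-0.093 618.3,66,160,0.1
```

```text
[-0.    0.   -8.62] [-0. -0. -0.]
[16.34 15.   -8.62] [-0.    -0.    -0.193]
```

{"fn": "step_arm", "kwargs": {"commands": "0.5 0 0 -1.5 0 0 0; 0.55 0 0 -3.5 0 0 0; 0.6 0 0 -6 0 0 0; 0.6 0 0 -8.2 0 0 0; 0.6 1.6 1.5 -8.6 0 0 -0.03; 0.6 3.4 3.1 -8.6 0 0 -0.05; 0.6 5.2 4.8 -8.6 0 0 -0.08; 0.6 7 6.4 -8.6 0 0 -0.1; 0.6 8.8 8.1 -8.6 0 0 -0.12; 0.6 10.6 9.7 -8.6 0 0 -0.14; 0.6 12.4 11.4 -8.6 0 0 -0.16; 0.6 14.2 13 -8.6 0 0 -0.18; 0.6 15.6 14.3 -8.6 0 0 -0.193; 0.6 16.2 14.9 -8.6 0 0 -0.193; 0.6 16.35 15 -8.6 0 0 -0.193; 0.6 16.35 15 -8.6 0 0 -0.193; 0.6 16.35 15 -8.6 0 0 -0.193; 0.6 16.35 15 -8.6 0 0 -0.193; 0.6 16.35 15 -8.6 0 0 -0.193; 0.6 16.35 15 -8.6 0 0 -0.193"}}

```text
time_s: 36.93
eef_pos: [618.1, 65.7, 160.0]
ee_rot: [0.0, 0.671, 0.741, 0.0]
force: [0.3, -0.7, 0.2]
grip_width: 0.598
grip_force: 0.0
```

```bash
python3 g.py 618.3,66,72,0.1; python3 -c "
from h import *
capture('scene');capture('top')
for n,z,p in (('ferrite_bar',70.2,(453.8,-82.8,-.09)),('radio_front',70.2,(461,-1,-.09)),('knob_cap',70.2,(469,80,0))):
 for c in('scene','top'):
  for d in trace(c,n):
    if np.hypot(*(np.array(d['rect'][:2])-proj(c,p[:2]+(z+8,))[0]))<15: print(n,c,d['score'],d['rect'],fit(SH[n],z,{c:d['mask'].astype(float)},p))
"
```

```text
[0.03 0.02 8.8 ] [ 0.     0.    -0.001]
ferrite_bar scene 0.95 [185.7, 207.2, 32.6, 27.5] (array([ 4.55101762e+02, -8.40762784e+01, -6.93328612e-02]), np.float64(0.11690815048029035))
ferrite_bar top 0.48 [395.1, 268.4, 32.2, 14.2] (array([ 4.55775928e+02, -7.93012239e+01, -7.78970647e-02]), np.float64(0.134466954500166))
radio_front scene 0.84 [221.0, 184.2, 42.0, 34.3] (array([ 4.62375262e+02, -2.36691632e+00, -1.09618072e-01]), np.float64(0.10263027662536461))
radio_front top 0.72 [365.4, 266.4, 16.6, 21.5] (array([ 4.61828950e+02, -1.45889896e+00,  7.67361856e-03]), np.float64(0.5943230344134638))
knob_cap scene 0.56 [252.1, 154.7, 17.9, 21.7] (array([ 4.69224306e+02,  7.93910988e+01, -1.05942214e-03]), np.float64(0.17427689848831274))
```

All three are within 2–3 mm of their bay centres. Now the capacitor block.

{"fn": "step_arm", "kwargs": {"commands": "0.5 0 0 2 0 0 0; 0.5 0 0 4 0 0 0; 0.5 0 0 6 0 0 0; 0.5 0 0 7.5 0 0 0; 0.5 0 0 8.5 0 0 0; 0.5 0 0 9 0 0 0; 0.5 0 0 9 0 0 0; 0.5 0 0 9 0 0 0; 0.5 0 0 9 0 0 0; 0.5 0 0 9 0 0 0; 0.1 0 0 9 0 0 0; 0.1 0 0 9 0 0 0; 0.1 0 0 9 0 0 0; 0.1 0 0 9 0 0 0; 0.1 0 0 9 0 0 0; 0.1 0 0 9 0 0 0; 0.1 0 0 9 0 0 0; 0.1 0 0 9 0 0 0; 0.1 0 0 9 0 0 0; 0.1 0 0 9 0 0 0", "newtons": 50}}

```text
time_s: 39.0
eef_pos: [618.7, 66.1, 70.6]
ee_rot: [0.001, 0.671, 0.742, 0.0]
force: [-2.0, -0.4, 6.6]
grip_width: 0.29
grip_force: 49.0
```

```bash
python3 g.py 618.3,66,160,0.1 446.2,-164.5,160,-0.093
```

```text
[-0.   -0.03 -8.94] [0.001 0.    0.   ]
[-21.22 -19.46  -8.96] [0.001 0.    0.193]
```

{"fn": "step_arm", "kwargs": {"commands": "0.1 0 0 -1 0 0 0; 0.1 0 0 -3 0 0 0; 0.1 0 0 -5 0 0 0; 0.1 0 0 -7 0 0 0; 0.1 -1.5 -1.4 -8.7 0 0 0.02; 0.1 -3.5 -3.2 -9 0 0 0.04; 0.1 -5.5 -5 -9 0 0 0.06; 0.1 -7.5 -6.9 -9 0 0 0.08; 0.1 -9.5 -8.7 -9 0 0 0.1; 0.1 -11.5 -10.5 -9 0 0 0.12; 0.1 -13.5 -12.4 -9 0 0 0.14; 0.1 -15.5 -14.2 -9 0 0 0.16; 0.1 -17.5 -16 -9 0 0 0.18; 0.1 -19.5 -17.9 -9 0 0 0.193; 0.1 -20.8 -19.1 -9 0 0 0.193; 0.1 -21.2 -19.45 -9 0 0 0.193; 0.1 -21.2 -19.45 -9 0 0 0.193; 0.1 -21.2 -19.45 -9 0 0 0.193; 0.1 -21.2 -19.45 -9 0 0 0.193; 0.1 -21.2 -19.45 -9 0 0 0.193"}}

```text
time_s: 40.67
eef_pos: [446.4, -163.5, 159.8]
ee_rot: [-0.0, 0.739, 0.674, 0.0]
force: [-1.0, 0.3, -1.1]
grip_width: 0.291
grip_force: 48.6
```

{"fn": "step_arm", "kwargs": {"commands": "0.1 0 0 0 0 0 0; 0.1 0 0 0 0 0 0; 0.1 0 0 0 0 0 0"}}

```text
time_s: 40.92
eef_pos: [446.1, -164.0, 159.8]
ee_rot: [-0.0, 0.739, 0.674, -0.0]
force: [-0.4, -0.2, -1.0]
grip_width: 0.292
grip_force: 48.6
```

```bash
python3 g.py 446.2,-164.5,74,-0.093; python3 -c "
from h import *
s=sense();print(s['eef_pos'],s['grip_width'],s['grip_force'])
capture('scene')
for d in trace('scene','capacitor_block'):
    print(d['score'],d['rect'],fit(SH['capacitor_block'],149,{'scene':d['mask'].astype(float)},(446,-164,-.09)))
"
```

```text
[-0.05  0.02  8.58] [-0.    -0.     0.001]
[ 446.08374394 -163.99830775  159.76428661] 0.2924254733203241 48.58036816120148
0.91 [131.4, 204.1, 39.1, 25.4] (array([ 4.47996487e+02, -1.67439110e+02, -2.96990025e-01]), np.float64(0.5904299597336224))
```

{"fn": "step_arm", "kwargs": {"commands": "0.1 0 0 2 0 0 0; 0.1 0 0 4 0 0 0; 0.1 0 0 6 0 0 0; 0.1 0 0 7.2 0 0 0; 0.1 0 0 8 0 0 0; 0.1 0 0 8.4 0 0 0; 0.1 0 0 8.55 0 0 0; 0.1 0 0 8.55 0 0 0; 0.1 0 0 8.55 0 0 0; 0.1 0 0 8.55 0 0 0; 0.1 0 0 8.55 0 0 0; 0.1 0 0 8.55 0 0 0; 0.33 0 0 8.55 0 0 0; 0.37 0 0 8.55 0 0 0; 0.42 0 0 8.55 0 0 0; 0.48 0 0 8.55 0 0 0; 0.52 0 0 8.55 0 0 0; 0.52 0 0 8.55 0 0 0; 0.52 0 0 8.55 0 0 0"}}

```text
time_s: 42.6
eef_pos: [445.9, -164.3, 74.3]
ee_rot: [-0.0, 0.739, 0.673, -0.0]
force: [0.3, 0.4, -0.1]
grip_width: 0.52
grip_force: 0.0
```

```bash
python3 g.py 446.2,-164.5,200,-0.093 446,250,220,-0.093
```

```text
[ -0.02   0.03 -12.57] [-0. -0. -0.]
[ 41.25  -3.84 -14.57] [-0. -0. -0.]
```

Retract up and aside for the final check.

{"fn": "step_arm", "kwargs": {"commands": "0.52 0 0 -2 0 0 0; 0.6 0 0 -4 0 0 0; 0.6 0 0 -7 0 0 0; 0.6 0 0 -10 0 0 0; 0.6 1 0 -13 0 0 0; 0.6 4 -0.4 -14.6 0 0 0; 0.6 8 -0.8 -14.6 0 0 0; 0.6 12 -1.1 -14.6 0 0 0; 0.6 16 -1.5 -14.6 0 0 0; 0.6 20 -1.9 -14.6 0 0 0; 0.6 24 -2.3 -14.6 0 0 0; 0.6 28 -2.6 -14.6 0 0 0; 0.6 32 -3 -14.6 0 0 0; 0.6 36 -3.4 -14.6 0 0 0; 0.6 39 -3.6 -14.6 0 0 0; 0.6 41 -3.8 -14.6 0 0 0; 0.6 41 -3.8 -14.6 0 0 0; 0.6 41 -3.8 -14.6 0 0 0; 0.6 41 -3.8 -14.6 0 0 0; 0.6 41 -3.8 -14.6 0 0 0"}}

```text
time_s: 44.27
eef_pos: [446.3, 246.6, 220.3]
ee_rot: [0.0, 0.74, 0.673, -0.0]
force: [1.1, -0.2, 0.8]
grip_width: 0.6
grip_force: 0.0
```

```bash
python3 -c "
from h import *
I=[capture('scene'),capture('top')]
a=cv2.resize(I[0][90:300,90:330,::-1],(457,400));b=cv2.resize(I[1][200:320,270:480,::-1],(343,196))
o=np.zeros((400,800,3),np.uint8);o[:,:457]=a;o[:196,457:]=b;cv2.imwrite('pics/final.png',o)
for n,p in (('capacitor_block',(446.2,-164.5,-.09)),('ferrite_bar',(453.8,-82.8,-.09)),('radio_front',(461.4,-1.2,-.09)),('knob_cap',(469,80.5,0))):
 for c in('scene','top'):
  for d in trace(c,n):
    if np.hypot(*(np.array(d['rect'][:2])-proj(c,p[:2]+(75,))[0]))<15: print(n,c,round(d['score'],2),fit(SH[n],63,{c:d['mask'].astype(float)},p))
"
```

```text
capacitor_block scene 0.58 (array([ 4.46568597e+02, -1.66077138e+02, -2.06996160e-01]), np.float64(0.07114959511619656))
capacitor_block top 0.71 (array([ 4.47697090e+02, -1.65074002e+02, -1.04710053e-01]), np.float64(0.10111947146265365))
ferrite_bar scene 0.76 (array([ 4.54513338e+02, -8.34753371e+01, -3.29444101e-02]), np.float64(0.1542289776906104))
ferrite_bar top 0.66 (array([ 4.56015616e+02, -8.12368124e+01, -9.30147040e-02]), np.float64(0.12814715698488122))
radio_front scene 0.64 (array([ 4.62425806e+02, -2.54747156e+00, -8.83275729e-02]), np.float64(0.0647408831849281))
radio_front top 0.72 (array([ 4.62960022e+02,  5.06540221e-02, -1.03388996e-01]), np.float64(0.06569644423801402))
knob_cap scene 0.85 (array([4.68813720e+02, 7.70279950e+01, 4.99604486e-02]), np.float64(0.05555857865810521))
knob_cap top 0.76 (array([4.70363585e+02, 8.11587550e+01, 7.51370434e-02]), np.float64(0.053638200709659856))
```

View pics/final.png

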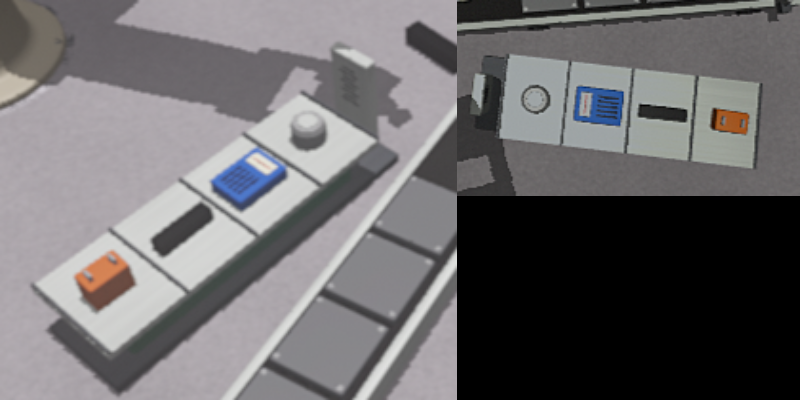

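The final view shows knob (308,128), radio (250,178), ferrite (183,228) and capacitor (105,278), each flat and centred in its bay. The carriers in view are empty and the arm is clear.

```bash
python3 -c "
from rig import *
print(finish_job())"
```

```text
the job is handed in; nothing more can be done
None
```

The job is handed in at about 45 s of the 96 s allowed: from the post outward the tray holds the knob cap, radio front, ferrite bar and capacitor block, all released, flat and right way up, within about 4 mm of their bay centres by the camera fits; the knob cap had to be re-seated once to centre it.

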